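Set the jar stop on a labelling jig and prove it holds

ROBOT

A 7-joint arm with a two-finger parallel gripper is mounted at the origin on the work surface. World frame = base frame: x ahead of the robot, y to its left, z up, the work surface at z = 0. Lengths are in m, angles in rad, forces in N, time in s.
With the tool pointing down it reaches from about 0.425 to 0.925 m from the base axis. Payload 6.8 kg.
Tool frame: the origin (TCP) lies at the very end of the fingers, on their centre line; the grasp point (between the pads) lies bot.grip_point_offset behind it (bot.grip_point_offset is the distance from the TCP to the grasp point, in m); z points along the fingers, y is the line along which they close (so a half turn about z gives the same grasp; the last joint's range is limited). The gripper opens to 85 mm and grips with 20 to 120 N. Pads are 22 mm wide; open, the fingers measure 114 mm over their backs; the gripper's body (76 mm by 85 mm) begins 54 mm behind the grasp point. The pads swing forward as they close: fully open they stand 13 mm farther back than shut.
Start: joints at [-1.377, 0.477, 0.022, 1.555, -0.011, 1.109, -0.083], TCP at [0.201, 0.645, 0.231] pointing down, gripper open.
Joint ranges: [-2.96, 2.96], [-0.34, 2.1], [-1.41, 1.46], [0.24, 2.44], [-1.37, 4.51], [0.17, 1.92], [-2.96, 2.96]. Speed limits (rad/s): [2.39, 2.39, 3.14, 3.14, 3.14, 3.14, 3.14].

INTERFACE

Orientations are given as a unit quaternion [w, x, y, z].
In Python, from station import bot, imaging gives the robot as it stands. The module is installed in compiled form; this text tells all that it offers.
- The arm moves only by the tool carry_out, never from a script. Its argument "targets" is one flat list of numbers, 5 for each row, row after row: the closure in counts, from 0 (fully open) to 255 (shut), then the shift along the world's x, y, z in mm, then the turn about the world's z in degrees. A call has 1 to 20 rows; each row shifts and turns the commanded pose from where the row before left it; what a row does not reach is not made up. A row lasts 1/10 s, in which the tool goes at most 50 mm and 8.59 degrees, less where a joint would pass 70% of its speed; a pose out of reach is approached as far as the arm can. A call is refused whole if a number of a shift passes 50 or a number of a turn 8.59, either way. A call with a gripper value outside its range is refused whole. The fingers move at their own pace and stop on an object; "newtons" is the grip in N (left out, the last holds). Time passes only in rows, so rows that do not move let the fingers close. It gives the time, the measured TCP pose, the force, the opening and the grip force at its end, in the units of the state.
- bot.get_obs(): the state, without advancing time (a new reading comes with each control period).
- imaging.read_camera(name): name is "scene" or "top" or "wrist"; returns a dict with "frame" (420x560x3 uint8, red, green, blue), "fov_y" (degrees; the focal length in pixels is half the picture's height over the tangent of half this angle, whatever the lens; pixels are square), "cx", "cy" (the principal point, pixels), "pose" (4x4, takes a point from camera to world coordinates); the wrist camera has in their place "tool_from_camera" (4x4, takes a point from camera to tool coordinates, whose origin is the TCP and whose axes are the flange's). Camera axes: x right, y up, looking along -z (the intrinsics and any distortion apply to the point x, -y, -z); pixel columns grow to the right and rows downward; lengths in m; the calibration is good to about 2 mm. The wrist camera is an equidistant fisheye: a pixel r from the principal point sees the ray r / f radians off the axis. A picture is of the moment at which its call begins: read the wrist's pose just before it. There is no depth.
- bot.hand_in(): hands the job in; it is judged then, once.
The state is a dict: "t": time; "q": joint angles; "joint_vel": joint speeds; "joint_torque": joint torques, N m; "eef_pos": TCP position; "tool_rot": TCP orientation; "contact_force": force on the tool from outside, world axes, zero at the start; "torque": the same for the moment, N m; "gripper_width": opening from 0.0 (shut) to 1.0 (fully open); "grasp_force": force on a finger pad.
Only numpy, scipy, OpenCV 4.12 (cv2) and the standard library are available. Lean on these libraries where they do the work, as an engineer would, in place of code of your own. Each camera call takes 0.05 s, during which the arm holds its last target. There are 200 camera calls.

TASK

The labelling jig's stop must be set on its index mark, but its screw has play: crank the stop outward to at least 6 mm past the mark, then wind it back inward and finish with its face in line with the mark, so that the play is taken up from that side. Then slide the lying jar along the cradle up against the stop, press it home with a firm but gentle push (about 10 N) that must not shift the stop off the mark, and leave it seated there. Move the stop only with the crank, and leave the other goods alone.

Things in the scene. Friction and masses are not known exactly. Their poses are not given: they have to be found in the camera images.
- crank_handle (a point): Centre (half-way up) of the black upright handle on the handwheel, 111 mm above the table: a round grip 18 mm across and 42 mm tall (from 90 to 132 mm) that spins freely on its pin. It circles crank_axis at 38 mm radius as the wheel turns.
- crank_axis (a point): Fixed point on the vertical axis of the handwheel, 105 mm above the table. The wheel is an aluminium disc 100 mm across, top at 88 mm, with a 28 mm wide hub to 94 mm, on a grey 64 mm box at the outer end of the jig. It turns stiffly (about 3 N at the handle).
- crank (a joint): Angle of the handwheel (rad), limits -1 and 16; it grows counter-clockwise seen from above. The screw drives its nut outward (+y of the jig) 20 mm per counter-clockwise turn, inward when clockwise. The worn nut has 6 mm of end play in the stop, so after a reversal the wheel turns up to 1.9 rad before the stop follows. The start lies anywhere in the play.
- stop_face (a point): Centre of the inner (-y of the jig) face of the stop, 62 mm above the table, axes as the jig's. The stop is a dark steel plate 70 mm wide, 8 mm thick, from 42 to 85 mm above the table, upright across the cradle; it slides along the jig's y. A 3 mm thick pointer blade flush with its face reaches out on the +x side towards the clip.
- mark (a point): The index mark: the inner face of the upright 3 mm blade on a steel clip on the white scale bar beside the stop. Its axes are those of the jig (y outward). The stop is on the mark when stop_face and mark have the same y in the jig's frame; the mark lies 55 mm to +x of the cradle's centre line.
- jig: The fixed labelling jig: an aluminium base 130 x 400 x 12 mm with a cradle of two level steel rods (16 mm across, centres 48 mm apart and 30 mm above the table, y = -170 to 100 mm). Origin on the table under the cradle's centre line; +y along the cradle outward to the handwheel (its axis at x = 0, y = 160 mm), z up. The lying jar's axis is over x = 0, 62 mm above the table.
- jar_center (a point): Centre of the amber glass jar lying in the cradle, its axis along the jig's y: 64 mm across, 96 mm long, about 0.28 kg; thin glass, not to be pressed on the stop with over 15 N. Its flat base looks outward (+y) to the stop, its brass cap (60 mm across) inward (-y). It can be pushed along on its cap; sliding takes 1 to 3 N.
- jar_base (a point): Centre of the flat base of the jar, 48 mm from jar_center: it seats on the stop's face.
- jar_cap (a point): Centre of the outer face of the jar's cap, 48 mm from jar_center at the other end.
- stop: The stop as a whole (steel plate on its brass block), origin at table height under the middle of stop_face, axes as the jig's. Not to be touched by the robot. A push on it of over about 2.5 N shifts it through any play left behind it; with the play taken up by winding inward, the screw holds it.
- jar: The lying jar; origin at its centre, its y along the axis towards the base.
- jam_jar: Bystander: standing jar 64 mm across, 75 mm tall. Leave alone.
- juice: Bystander: standing juice bottle 56 mm across, 140 mm tall. Leave alone.
- label_roll: Bystander: white label roll, 90 mm across, 50 mm tall. Leave alone.
Mind the look-alikes: they are no part of the job. What is shaped like the jar but green or turquoise is not meant.

How it is judged:
By the outcome, as a careful person would: the job done as asked, in the order asked, and still so for the second after the job is handed in, with the robot touching nothing.
It also fails if it takes over 72 s, if anything falls off the work surface, if the arm or the gripper's body presses on something with over 40 N, if the wrist force passes 120 N, or if a joint passes its speed limit or range.

## Working session

There is one attempt and no reset: what is moved stays moved. The work goes in short steps, Python scripts to look and compute and a tool call to move; the robot and the scene stay as the last step left them, time stands still between calls to the robot, and variables do not carry over. Pictures are saved under pics/ and viewed, at most 10 in all, crops included, and the job is handed in when it is done.

Besides the shell and the picture viewer there is one more tool, called after "Call:" as name(argument=value, ...) on one line, values as JSON. carry_out: Moves the arm, as the interface text tells. Its arguments: {"type":"object","properties":{"targets":{"type":"array","items":{"type":"number"}},"newtons":{"type":"number"}},"required":["targets"]}

```bash
mkdir -p pics
cat > h.py <<'E'
import numpy as np, cv2
from station import bot, imaging
def shot(n):
    d=imaging.read_camera(n); cv2.imwrite(f'pics/{n}_{bot.get_obs()["t"]:.2f}.png',d['frame'][:,:,::-1]); return d
def ray(d,u,v):
    f=210/np.tan(np.radians(d['fov_y'])/2)
    r=np.array([(u-d['cx'])/f,-(v-d['cy'])/f,-1.]); P=np.array(d['pose']); return P[:3,3],P[:3,:3]@r
def onz(d,u,v,z):
    o,r=ray(d,u,v); return o+r*(z-o[2])/r[2]
def proj(d,p):
    f=210/np.tan(np.radians(d['fov_y'])/2); P=np.array(d['pose']); c=P[:3,:3].T@(np.array(p)-P[:3,3])
    return d['cx']+f*c[0]/-c[2], d['cy']-f*c[1]/-c[2]
E
python3 - <<'E'
from h import *
np.set_printoptions(precision=3,suppress=True)
for n in('scene','top'):
    d=shot(n); print(n,d['fov_y'],d['cx'],d['cy'],np.array(d['pose']),[k for k in d])
    cv2.imwrite(f'pics/{n}0.png',cv2.resize(d['frame'][:,:,::-1],(784,588)))
o=bot.get_obs();print(o,bot.grip_point_offset)
E
```

```text
scene 45.35567849768514 285.39468733333933 212.9022030304385 [[-0.771 -0.5    0.394  1.018]
 [ 0.637 -0.605  0.478  0.46 ]
 [-0.     0.62   0.785  0.967]
 [ 0.     0.     0.     1.   ]] ['frame', 'fov_y', 'cx', 'cy', 'pose']
top 48.73217028051512 272.7139477177799 209.40745040783102 [[ 0.005  0.992 -0.122  0.426]
 [-1.     0.009  0.028 -0.067]
 [ 0.029  0.122  0.992  1.182]
 [ 0.     0.     0.     1.   ]] ['frame', 'fov_y', 'cx', 'cy', 'pose']
{'t': 0.1, 'q': array([-1.377,  0.478,  0.022,  1.556, -0.011,  1.109, -0.083]), 'joint_vel': array([ 0.001, -0.002, -0.   , -0.002,  0.001,  0.001, -0.001]), 'joint_torque': array([  0.005, -59.776,   1.614, -28.196,   0.013,   0.005,   0.   ]), 'eef_pos': array([0.2  , 0.644, 0.23 ]), 'tool_rot': array([-0.   ,  0.15 ,  0.989, -0.001]), 'contact_force': array([ 0.058, -0.775,  0.612]), 'torque': array([-0.049, -0.005, -0.033]), 'grasp_force': 0.0, 'gripper_width': 0.999132205854164} 0.0187
```

View pics/top0.png

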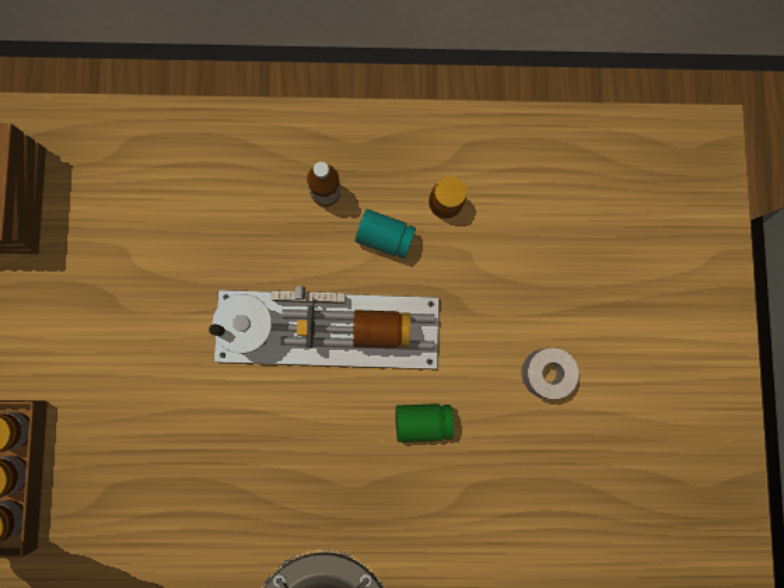

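View pics/scene0.png

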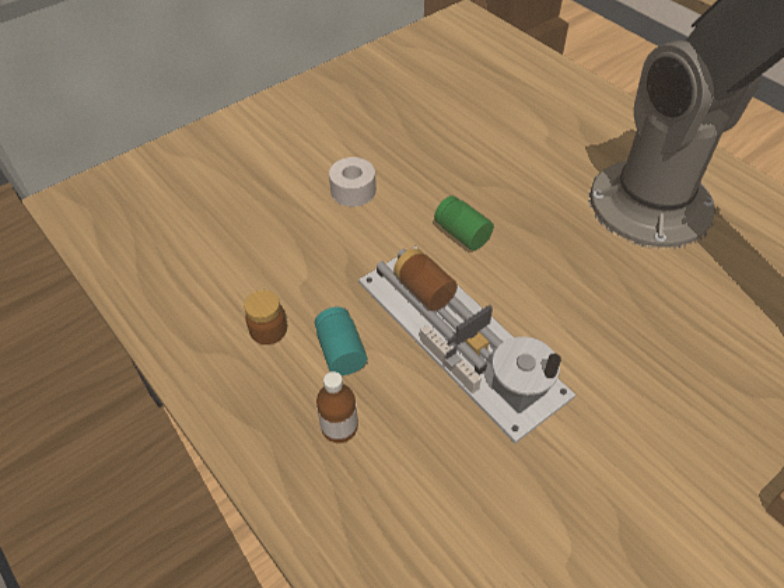

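The top view (shown at 1.4x) has three jar-like things lying down: teal (385,233), green (425,423) and amber (380,329). The amber one lies in the cradle with a brass cap on its right end, so it fits the description. The hub is at (241,323), the black handle at (216,330), the stop at about (310,325) and the clip at (300,292). Next come an enlarged crop to confirm and a measurement.

Run:
```python
from h import *
np.set_printoptions(precision=4,suppress=True)
d=shot('top'); im=d['frame']
cv2.imwrite('pics/crop1.png',cv2.resize(im[200:270,145:320,::-1],None,fx=4.5,fy=4.5,interpolation=cv2.INTER_CUBIC))
# base corners by holes, first guess from view px
for n,(u,v),z in [('h1',(224,297),.012),('h2',(430,304),.012),('h3',(428,362),.012),('h4',(222,356),.012),('hub',(241,323),.094),('c1',(219,291),.012),('c2',(439,298),.012),('c3',(437,368),.012),('c4',(215,361),.012),('handletop',(214,330),.132),('stop',(313,325),.085),('clip',(303,292),.085)]:
    print(n,onz(d,u/1.4,v/1.4,z))
s=shot('scene')
print('hub scene',onz(s,526/1.4,363/1.4,.094),'handle top scene',onz(s,554/1.4,356/1.4,.132))
```

```text
h1 [0.5606 0.1846 0.012 ]
h2 [ 0.551  -0.1877  0.012 ]
h3 [ 0.4461 -0.1837  0.012 ]
h4 [0.4547 0.1845 0.012 ]
hub [0.5077 0.1373 0.094 ]
c1 [0.5714 0.194  0.012 ]
c2 [ 0.5621 -0.2042  0.012 ]
c3 [ 0.4355 -0.1998  0.012 ]
c4 [0.4458 0.1966 0.012 ]
handletop [0.4933 0.173  0.132 ]
stop [0.5059 0.018  0.085 ]
clip [0.5619 0.036  0.085 ]
hub scene [0.5128 0.1408 0.094 ] handle top scene [0.4956 0.1717 0.132 ]
```

View pics/crop1.png

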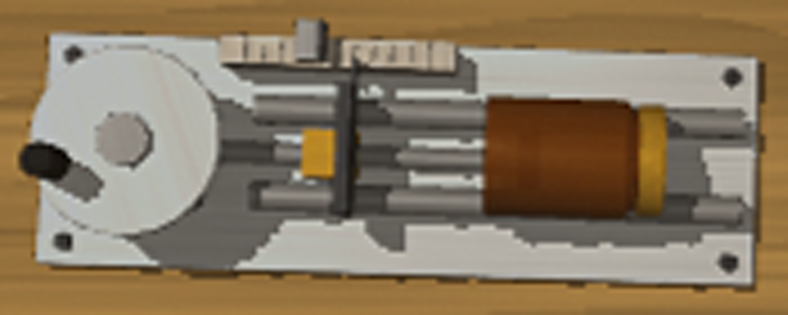

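The crop confirms it: amber jar with brass cap in the cradle, and the stop is inward of the clip at crop (310,40). Moving over the wheel for a closer look.

Call:
carry_out(targets=[0,20,-35,10,0,0,22,-37,5,0,0,22,-37,5,0,0,22,-37,0,0,0,22,-37,0,0,0,22,-37,0,0,0,22,-37,0,0,0,22,-37,0,0,0,22,-37,0,0,0,22,-37,0,0,0,22,-37,0,0,0,22,-37,0,0,0,22,-37,0,0,0,10,-18,0,0,0,0,0,0,0,0,0,0,0,0])

```text
t: 1.8
eef_pos: [0.4944, 0.1477, 0.2512]
tool_rot: [-0.0, 0.151, 0.989, 0.0]
contact_force: [0.2, 0.7, 0.6]
gripper_width: 1.001
grasp_force: 0.0
```

```bash
cat >> h.py <<'E'
from scipy.spatial.transform import Rotation as R
def wpose():
    o=bot.get_obs(); q=o['tool_rot']; T=np.eye(4); T[:3,:3]=R.from_quat([q[1],q[2],q[3],q[0]]).as_matrix(); T[:3,3]=o['eef_pos']; return T,o
def wshot(name=None):
    T,o=wpose(); d=imaging.read_camera('wrist'); d['P']=T@np.array(d['tool_from_camera'])
    if name: cv2.imwrite(f'pics/{name}.png',d['frame'][:,:,::-1])
    d['o']=o; return d
def wonz(d,u,v,z):
    f=210/np.tan(np.radians(d['fov_y'])/2); x,y=u-d['cx'],v-d['cy']; r=np.hypot(x,y); th=r/f
    k=np.sin(th)/max(r,1e-9); ra=d['P'][:3,:3]@np.array([x*k,-y*k,-np.cos(th)]); o=d['P'][:3,3]
    return o+ra*(z-o[2])/ra[2]
def wproj(d,p):
    f=210/np.tan(np.radians(d['fov_y'])/2); c=d['P'][:3,:3].T@(np.array(p)-d['P'][:3,3]); th=np.arctan2(np.hypot(c[0],c[1]),-c[2]); a=np.arctan2(-c[1],c[0])
    return d['cx']+f*th*np.cos(a), d['cy']+f*th*np.sin(a)
E
python3 - <<'E'
from h import *
np.set_printoptions(precision=4,suppress=True)
d=wshot('w1'); print(d['o']['t'],d['o']['eef_pos'],d['o']['tool_rot'],d['o']['contact_force'],d['tool_from_camera'],d['fov_y'],d['P'][:3,3])
for n,p in [('axis',(.51,.139,.094)),('handle',(.4945,.1724,.132)),('stop',(.506,.018,.085)),('clip',(.562,.036,.085))]: print(n,wproj(d,p))
E
```

```text
1.8 [0.4944 0.1477 0.2512] [-0.0002  0.1507  0.9886  0.0001] [0.1603 0.653  0.5913] [[ 0.0001  0.9442  0.3294  0.085 ]
 [ 1.     -0.0003  0.0006  0.0001]
 [ 0.0007  0.3294 -0.9442 -0.1429]
 [ 0.      0.      0.      1.    ]] 65.70646984690485 [0.4134 0.173  0.3941]
axis (np.float64(273.1785774280427), np.float64(202.794992512539))
handle (np.float64(304.9559782579582), np.float64(189.5660856333833))
stop (np.float64(165.31756035792583), np.float64(228.44339128452387))
clip (np.float64(199.54366808715008), np.float64(268.24768123493277))
```

View pics/w1.png

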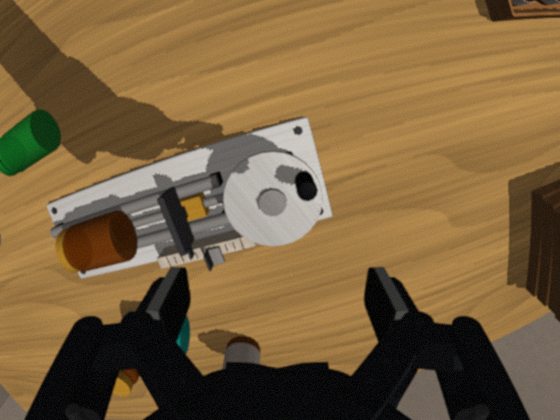

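The wrist view shows the hub at (272,202), the handle at about (306,185), the stop at about (175,220) and the clip at (215,257), all where predicted. Refining wheel and handle by masks.

Run:
```python
from h import *
np.set_printoptions(precision=4,suppress=True)
d=wshot(); im=d['frame'].astype(int)
m=(im.max(2)<45).astype(np.uint8); m[:, :285]=0; m[:,330:]=0; m[:165]=0; m[210:]=0
n,l,st,c=cv2.connectedComponentsWithStats(m); i=1+np.argmax(st[1:,4]); print(st[i],c[i], 'handle@.111',wonz(d,*c[i],.111))
h=d['frame'][185:220,255:290]; g=cv2.cvtColor(h,cv2.COLOR_RGB2GRAY)
# wheel: fit circle on rim points projected to z=.088
hsv=cv2.cvtColor(d['frame'],cv2.COLOR_RGB2HSV)
w=((hsv[:,:,1]<40)&(hsv[:,:,2]>110)).astype(np.uint8)
np.save('w.npy',w)
pts=[]
for a in np.radians(np.arange(0,360,4)):
    for r in np.arange(60,25,-.5):
        pass
for P in [(223,199),(240,166),(272,151),(318,205),(270,245),(245,235),(305,232)]: print(P,wonz(d,*P,.088)[:2])
from scipy.optimize import least_squares
Q=np.array([wonz(d,*P,.088)[:2] for P in [(223,199),(272,151),(270,245),(305,232),(240,166)]])
s=least_squares(lambda p:np.hypot(*(Q-p[:2]).T)-.05,[.51,.139]); print(s.x,s.fun)
print('hub',wonz(d,272,202,.094)); 
cv2.imwrite('pics/w1crop.png',cv2.resize(d['frame'][130:290,140:340,::-1],None,fx=4,fy=3.7,interpolation=cv2.INTER_CUBIC))
```

```text
[294 172  21  28 425] [304.2    186.0635] handle@.111 [0.4972 0.1735 0.111 ]
(223, 199) [0.4929 0.0925]
(240, 166) [0.4663 0.1199]
(272, 151) [0.4616 0.1537]
(318, 205) [0.5271 0.1814]
(270, 245) [0.5551 0.1221]
(245, 235) [0.5366 0.1008]
(305, 232) [0.5516 0.161 ]
[0.5091 0.1399] [ 0.0001 -0.0005 -0.0007 -0.0025 -0.0027]
hub [0.5085 0.1391 0.094 ]
```

View pics/w1crop.png

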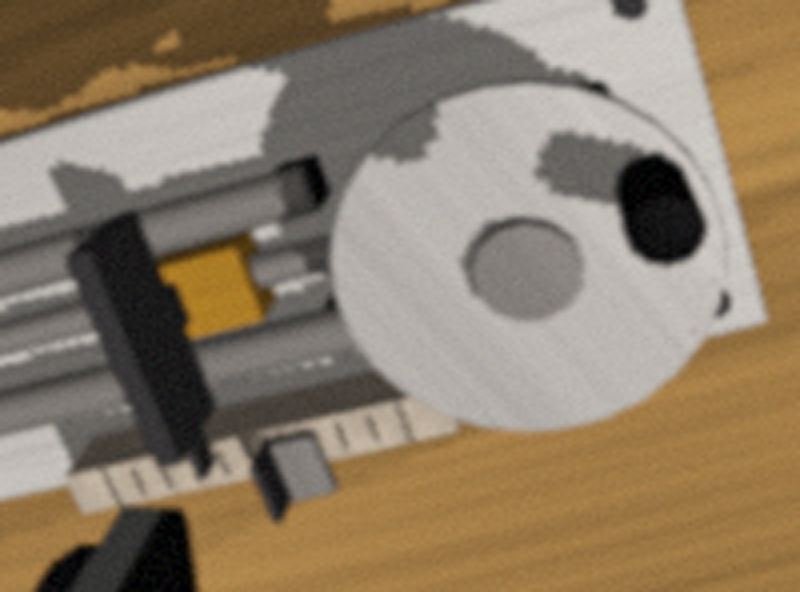

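Call:
carry_out(targets=[0,2,27,0,0,0,0,0,-40,0,0,0,0,-40,0,0,0,0,-40,0,0,0,0,-32,0,0,0,0,0,0,255,0,0,0,0,255,0,0,0,0,255,0,0,0,0,255,0,0,0,0,255,0,0,0,0,255,0,0,0,0], newtons=30)

```text
t: 3.1
eef_pos: [0.4974, 0.1743, 0.1005]
tool_rot: [0.001, 0.151, 0.989, 0.0]
contact_force: [-1.3, -1.2, 7.4]
gripper_width: 0.201
grasp_force: 30.5
```

Run:
```python
from h import *
np.set_printoptions(precision=4,suppress=True)
d=wshot('w2'); o=d['o'];print(o['t'],o['eef_pos'],o['contact_force'],o['gripper_width'],o['grasp_force'])
```

```text
3.1 [0.4974 0.1743 0.1005] [-1.2918 -1.1525  7.4064] 0.20083384919292682 30.469677161599975
```

View pics/w2.png

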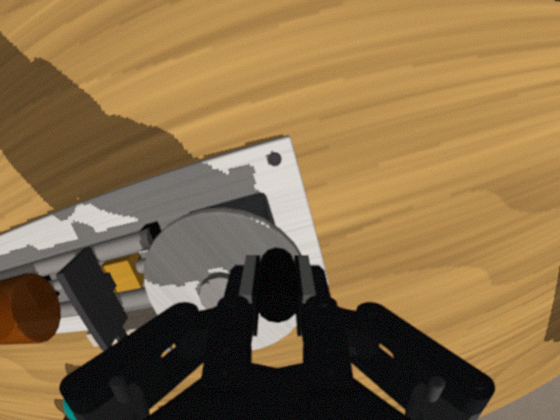

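The handle is between the pads (width 17 mm, 30 N). Starting with a quarter turn counter-clockwise, then checking the forces.

Call:
carry_out(targets=[255,-10.6,-5.4,0,0,255,-8.4,-8.4,0,0,255,-5.4,-10.6,0,0,255,-1.9,-11.7,0,0,255,1.9,-11.7,0,0,255,0,0,0,0])

```text
t: 3.75
eef_pos: [0.4739, 0.1254, 0.1005]
tool_rot: [0.002, 0.151, 0.988, 0.001]
contact_force: [2.8, -2.0, 9.3]
gripper_width: 0.201
grasp_force: 31.5
```

Call:
carry_out(targets=[255,5.4,-10.6,0,0,255,8.4,-8.4,0,0,255,10.6,-5.4,0,0,255,11.7,-1.9,0,0,255,11.7,1.9,0,0,255,10.6,5.4,0,0,255,8.4,8.4,0,0,255,5.4,10.6,0,0,255,1.9,11.7,0,0,255,0,0,0,0])

```text
t: 4.75
eef_pos: [0.5477, 0.1394, 0.1005]
tool_rot: [0.001, 0.15, 0.989, 0.001]
contact_force: [1.6, 1.8, 7.9]
gripper_width: 0.198
grasp_force: 31.5
```

Run:
```python
from h import *
np.set_printoptions(precision=4,suppress=True)
d=wshot(); t=imaging.read_camera('top'); s=imaging.read_camera('scene'); T=t['frame'][190:280,140:320,::-1]; W=d['frame'][:,:,::-1]; S=s['frame'][165:325,250:420,::-1]
a=cv2.resize(T,(800,300),interpolation=cv2.INTER_CUBIC); b=cv2.resize(W,(400,300)); c=cv2.resize(S,(400,300),interpolation=cv2.INTER_CUBIC)
cv2.imwrite('pics/m1.png',np.vstack([a,np.hstack([b,c])])); print(d['o']['eef_pos'],d['o']['contact_force'])
```

```text
[0.5477 0.1394 0.1005] [1.596  1.8244 7.8599]
```

View pics/m1.png

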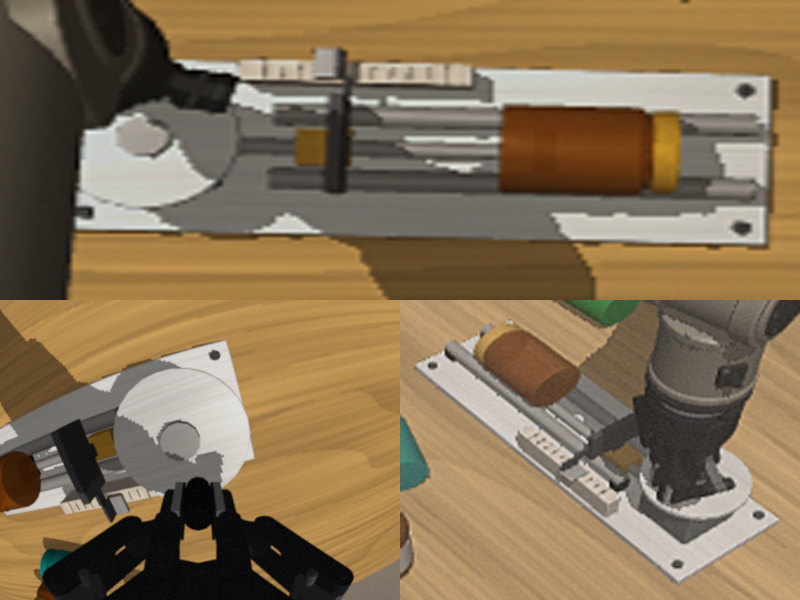

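The wheel is turning and the stop is now about level with the clip (top panel: stop face at x≈348, clip inner edge at ≈347). Cranking another 198° (about 11 mm) outward.

Call:
carry_out(targets=[255,-1.9,11.7,0,0,255,-5.4,10.6,0,0,255,-8.4,8.4,0,0,255,-10.6,5.4,0,0,255,-11.7,1.9,0,0,255,-11.7,-1.9,0,0,255,-10.6,-5.4,0,0,255,-8.4,-8.4,0,0,255,-5.4,-10.6,0,0,255,-1.9,-11.7,0,0,255,1.9,-11.7,0,0,255,0,0,0,0])

```text
t: 6.1
eef_pos: [0.4738, 0.1257, 0.1005]
tool_rot: [0.001, 0.151, 0.988, 0.001]
contact_force: [2.1, -2.1, 9.5]
gripper_width: 0.198
grasp_force: 31.5
```

Run:
```python
from h import *
np.set_printoptions(precision=4,suppress=True)
d=wshot(); t=imaging.read_camera('top'); T=t['frame'][190:280,140:320,::-1]; W=d['frame'][160:420,0:280,::-1]
a=cv2.resize(T,(500,250),interpolation=cv2.INTER_CUBIC); b=cv2.resize(W,(500,350),interpolation=cv2.INTER_CUBIC)
cv2.imwrite('pics/m2.png',np.vstack([a,b])); print(d['o']['eef_pos'],d['o']['contact_force'])
```

```text
[0.4738 0.1257 0.1005] [ 2.142  -2.1498  9.5144]
```

View pics/m2.png

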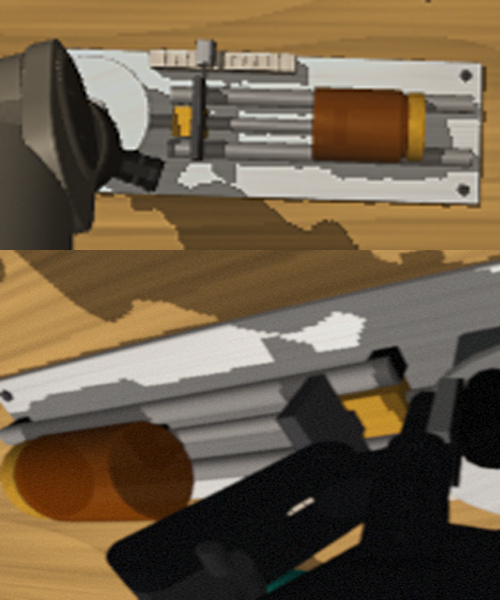

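The stop has gone about 11 mm further out and now looks about 10 mm past the clip. I'll release the handle and look at pointer and clip from a camera position level with the mark, so there is no parallax.

Call:
carry_out(targets=[0,0,0,0,0,0,0,0,0,0,0,0,0,0,0,0,0,0,0,0,0,0,0,40,0,0,0,0,15,0,0,28,-24,0,4,0,28,-24,0,4,0,28,-24,0,4,0,28,-23,0,4,0,0,0,-35,0,0,0,0,0,0,0,0,0,0,0])

```text
t: 7.5
eef_pos: [0.583, 0.032, 0.1187]
tool_rot: [-0.002, 0.011, 1.0, -0.0]
contact_force: [0.0, -0.1, -0.1]
gripper_width: 0.998
grasp_force: 0.0
```

Run:
```python
from h import *
np.set_printoptions(precision=4,suppress=True)
d=wshot('w3'); print(d['o']['t'],d['o']['eef_pos'],d['P'][:3,3],d['o']['tool_rot'],wproj(d,(.559,.035,.085)),wproj(d,(.559,.045,.085)))
```

```text
7.5 [0.583  0.032  0.1187] [0.4985 0.0341 0.2618] [-0.0015  0.0111  0.9999 -0.0001] (np.float64(281.1398351941021), np.float64(203.94790101983733)) (np.float64(298.5137597123532), np.float64(203.59155067814223))
```

View pics/w3.png

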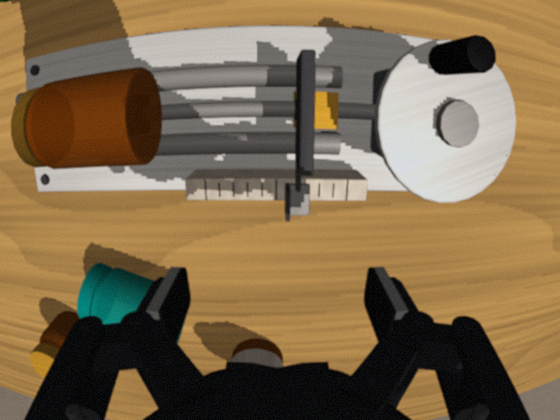

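The pointer/stop left edge is at col ≈298, the clip blade at col ≈287 (rows 183–220). Reading the edges numerically from here.

Run:
```python
from h import *
d=wshot(); g=cv2.cvtColor(d['frame'],cv2.COLOR_RGB2GRAY); print(d['cx'],d['cy']); print('     ',*range(278,314))
for r in list(range(60,170,15))+list(range(166,224,2)): print(r,' '.join(f'{x:3d}' for x in g[r,278:314]))
```

```text
276.7856335588487 204.89928835638415
      278 279 280 281 282 283 284 285 286 287 288 289 290 291 292 293 294 295 296 297 298 299 300 301 302 303 304 305 306 307 308 309 310 311 312 313
60 107 109 112 108 109 109 110 111 113 128 131 138 138 140 141 140 132 102  52  19  14  20  38  51  62  65  58  66  62  62  65  64  64  63  67  80
75  75  71  73  69  74  73  72  70  73  75  74  77  77  77  70  72  72  51  29  15  19  32  42  55  62  61  62  64  67  62  68  62  64  64  63  71
90 114 117 115 118 110 112 118 113 114 116 116 109 114 112 107  82  73  56  32  17  19  27  45  60  59  63  57  61  67  65  63  66  62  62  65  83
105  84  83  84  83  82  84  84  82  82  86  85  80  82  85  81  69  43  23  15   7  17  29  50  54  60  58  64  70  68  68  67  71  68  67  64  87
120 106 113 112 113 115 114 111 135 172 189 200 201 183 143 111  73  52  35  22  12  19  32  44  62  65  62  63  67  68  63  63  69  70  65  75 102
135  75  78  75  75  79  75  74  72  77  74  77  73  77  73  77  73  58  32  16  17  23  36  53  66  60  65  67  68  71  71  70  69  70  68  74  88
150  53  51  52  52  56  58 
[... 3859 characters left out ...]
  58  71  96 120 129 132 130 121 129 128 129 131 132 139 137 137 138 135 135 140 137 140 138 137 136 138 136
216 125 124 125 126 125 125  98  78  66  61  74  98 119 134 132 128 128 130 125 131 130 129 139 138 140 138 138 139 138 140 142 137 139 135 137 138
218 122 121 119 126 131 124 114  90  71  72  87 108 131 130 137 138 134 137 139 138 135 140 135 140 139 138 142 139 139 141 138 135 137 139 138 137
220 139 139 131 139 141 139 140 132 136 135 135 137 147 140 146 142 143 141 142 140 147 143 144 139 144 143 145 140 145 149 145 143 139 147 147 149
222 145 148 144 148 146 151 145 148 149 145 149 143 150 145 148 147 146 143 147 147 145 140 146 147 146 149 146 144 141 146 146 147 146 145 148 142
```

Call:
carry_out(targets=[0,0,7,0,0,0,0,0,0,0,0,0,0,0,0])

```text
t: 7.9
eef_pos: [0.5844, 0.0396, 0.12]
tool_rot: [0.0, 0.011, 1.0, 0.0]
contact_force: [0.2, 0.0, -0.1]
gripper_width: 1.003
grasp_force: 0.0
```

```bash
cat >> h.py <<'E'
def prof(a,b,bands):
    d=wshot(); g=cv2.cvtColor(d['frame'],cv2.COLOR_RGB2GRAY).astype(float); print(d['o']['t'],d['o']['eef_pos'].round(4),d['P'][:3,3].round(4)); print('      ',*range(a,b))
    for r,s in bands: print(r,s,' '.join(f'{x:3.0f}' for x in g[r:s,a:b].mean(0)))
    return d
E
python3 - <<'E'
from h import *
d=prof(262,305,[(60,70),(135,150),(155,166),(174,180),(184,188),(190,194),(195,200),(200,204),(205,210),(213,217)])
for z in (.03,.06,.085): print([wproj(d,(x,.041,z))[0].round(1) for x in (.50,.559)],[wproj(d,(x,.0475,z))[0].round(1) for x in (.50,.559)])
E
```

```text
7.9 [0.5844 0.0396 0.12  ] [0.4994 0.0415 0.2628]
       262 263 264 265 266 267 268 269 270 271 272 273 274 275 276 277 278 279 280 281 282 283 284 285 286 287 288 289 290 291 292 293 294 295 296 297 298 299 300 301 302 303 304
60 70  81  80  81  80  80  80  80  79  80  79  79  80  79  79  80  80  80  79  81  82  81  77  58  33  28  45  56  59  62  60  63  60  62  63  63  62  62  60  67  89 108 113 113
135 150  71  70  71  71  71  71  71  70  72  71  70  70  70  69  71  71  70  71  71  72  69  58  35  27  40  53  59  62  62  64  66  66  66  67  68  67  65  76 109 130 133 133 133
155 166 107 107 107 108 107 107 107 108 108 107 108 106 107 107 108 107 107 107 108 108 105  85  53  30  32  40  43  48  53  59  59  60  63  62  61  59  60  85 116 123 118 116 117
174 180 117  96  72  68  81  90  94  92  92  91  91  93  91  91  89  91  93  93  94  92  88  71  48  34  29  33  53  78  89  93  91  90  91  90  92  91  93  93  92  93  92 108 135
184 188 113 100  76  67  88 106 106 107 106 108  97  78  46  23  18  32  52  70  74  74  70  59  44  33  30  32  47  66  74  78  72  75  74  74  73  71  
[... 460 characters left out ...]
97 122 126 127 126 118  98  78  75  76  75  72  74  72  75  74  74  74  71  80 100 118 128 130 128 128 128
205 210 130 128 129 128 128 128 129 128 128 130 125 102  69  42  39  71 118 143 148 148 147 147 145 144 148 149 147 148 150 150 151 150 151 151 148 135 128 126 126 125 128 125 124
213 217 125 125 126 127 125 127 125 126 124 126 121  99  76  59  57  76 107 124 128 125 126 125 126 127 126 126 128 128 129 133 134 134 136 136 134 134 135 136 135 136 134 134 136
[np.float64(276.3), np.float64(278.0)] [np.float64(285.6), np.float64(286.8)]
[np.float64(276.2), np.float64(278.2)] [np.float64(286.8), np.float64(288.2)]
[np.float64(276.1), np.float64(278.3)] [np.float64(288.2), np.float64(289.6)]
```

Mark is at y≈.0385 and the stop at ≈.0452, so only about 6.7 mm past. I'll regrip and add a quarter turn outward for margin.

Call:
carry_out(targets=[0,0,0,35,0,0,-27.6,21.5,0,0,0,-27.6,21.5,0,0,0,-27.6,21.5,0,0,0,-27.6,21.5,0,0,0,0,0,0,0,0,0,0,-30,0,0,0,0,-25,0,255,0,0,0,0,255,0,0,0,0,255,0,0,0,0,255,0,0,0,0,255,0,0,0,0], newtons=30)

```text
t: 9.25
eef_pos: [0.4749, 0.1251, 0.1005]
tool_rot: [0.001, 0.011, 1.0, 0.001]
contact_force: [-0.1, -1.2, 5.9]
gripper_width: 0.199
grasp_force: 29.8
```

Call:
carry_out(targets=[255,5.4,-10.6,0,0,255,8.4,-8.4,0,0,255,10.6,-5.4,0,0,255,11.7,-1.9,0,0,255,11.7,1.9,0,0,255,0,0,0,0,255,0,0,0,0])

```text
t: 9.95
eef_pos: [0.5232, 0.1022, 0.1004]
tool_rot: [0.002, 0.011, 1.0, 0.001]
contact_force: [0.1, 4.6, 5.1]
gripper_width: 0.201
grasp_force: 30.2
```

Call:
carry_out(targets=[255,-11.7,-1.9,0,0,255,-11.7,1.9,0,0,255,-10.6,5.4,0,0,255,-8.4,8.4,0,0,255,-5.4,10.6,0,0,255,-1.9,11.7,0,0,255,1.9,11.7,0,0,255,5.4,10.6,0,0,255,8.4,8.4,0,0,255,10.6,5.4,0,0,255,11.7,1.9,0,0,255,11.7,-1.9,0,0,255,10.6,-5.4,0,0,255,8.4,-8.4,0,0,255,5.4,-10.6,0,0,255,0,0,0,0,255,0,0,0,0])

```text
t: 11.65
eef_pos: [0.5474, 0.1473, 0.1005]
tool_rot: [0.001, 0.012, 1.0, -0.0]
contact_force: [2.1, -1.9, 7.1]
gripper_width: 0.199
grasp_force: 31.1
```

Run:
```python
from h import *
d=wshot('g1'); g=cv2.cvtColor(d['frame'],cv2.COLOR_RGB2GRAY); print(d['P'][:3,3], [wproj(d,(x,y,.085)) for x,y in ((.505,.04),(.559,.0385))])
```

```text
[0.4620939  0.14941481 0.24311998] [(np.float64(87.63835375193668), np.float64(188.14981974876963)), (np.float64(104.55757339485473), np.float64(270.6390674804745))]
```

Call:
carry_out(targets=[0,0,0,0,0,0,0,0,0,0,0,0,0,0,0,0,0,0,0,0,0,0,0,40,0,0,0,0,15,0,0,12,-37,0,0,0,12,-37,0,0,0,13,-37,0,0,0,0,0,-35,0,0,0,0,0,0,0,0,0,0,0])

```text
t: 12.9
eef_pos: [0.5821, 0.038, 0.1189]
tool_rot: [-0.001, 0.011, 1.0, 0.0]
contact_force: [0.0, 0.8, 1.2]
gripper_width: 1.001
grasp_force: 0.0
```

Run:
```python
from h import *
d=prof(262,305,[(60,70),(135,150),(155,166),(174,180),(184,188),(190,194),(195,200),(200,204),(205,210),(213,217)])
for z in (.03,.06,.085): print([wproj(d,(x,.0385,z))[0].round(1) for x in (.50,.53,.559)],[wproj(d,(x,.0435,z))[0].round(1) for x in (.50,.53,.559)])
```

```text
12.9 [0.5821 0.038  0.1189] [0.4975 0.0399 0.262 ]
       262 263 264 265 266 267 268 269 270 271 272 273 274 275 276 277 278 279 280 281 282 283 284 285 286 287 288 289 290 291 292 293 294 295 296 297 298 299 300 301 302 303 304
60 70  94  93  94  94  93  95  93  93  93  94  93  96 103 110 110 109 110 116 117 102  59  38  49  59  61  62  64  63  64  64  63  63  64  62  64  85 120 136 136 137 135 138 136
135 150  74  75  77  75  75  76  75  77  75  75  76  74  74  76  75  75  75  76  69  49  36  44  56  61  62  63  65  66  67  68  68  68  68  66  83 117 131 131 131 131 130 130 130
155 166 110 108 110 108 110 109 109 110 110 109 110 109 110 110 111 109 109 110 100  67  38  37  44  47  48  50  53  61  64  67  65  65  61  71 109 153 169 170 169 171 165 152 151
174 180  77  77  78  76  75  75  75  75  75  75  73  76  73  76  76  73  75  72  72  51  33  28  28  36  47  52  51  52  51  52  52  51  56  60  67  73  74  74  77  73  75  75  73
184 188 104 103 107 106  94  74  85  99 105 104 102 102 104  95  71  45  34  35  36  33  33  31  33  39  58  66  70  72  69  68  70  73  73  70  70  71 
[... 575 characters left out ...]
 133 131 132 131 134 130 133 130 131 132 131 133 132 122  87  51  30  39  77 124 146 148 146 143 137 132 132 135 139 137 140 140 141 142 141 141 141 133 121 121 128 128 129
213 217 135 135 136 134 135 134 134 135 133 132 134 133 135 125  98  65  56  63  86 122 140 144 145 143 143 143 144 144 148 147 150 153 153 154 154 155 150 138 127 129 132 133 134
[np.float64(275.2), np.float64(276.1), np.float64(277.0)] [np.float64(282.3), np.float64(283.1), np.float64(283.7)]
[np.float64(274.9), np.float64(276.0), np.float64(277.0)] [np.float64(283.1), np.float64(284.0), np.float64(284.7)]
[np.float64(274.6), np.float64(275.8), np.float64(276.9)] [np.float64(283.9), np.float64(284.9), np.float64(285.6)]
```

The stop is about 2.5 mm short of the mark, coming from outside. Regripping to wind about 45° further inward.

Call:
carry_out(targets=[0,0,0,35,0,0,-11.6,36.4,0,0,0,-11.6,36.4,0,0,0,-11.5,36.5,0,0,0,0,0,0,0,0,0,0,-30,0,0,0,0,-24,0,255,0,0,0,0,255,0,0,0,0,255,0,0,0,0,255,0,0,0,0,255,0,0,0,0,255,0.7,-9.9,0,0,255,-1.8,-9.7,0,0,255,-4.2,-9,0,0,255,0,0,0,0,255,0,0,0,0], newtons=30)

```text
t: 14.65
eef_pos: [0.5433, 0.1162, 0.1015]
tool_rot: [0.0, 0.012, 1.0, -0.0]
contact_force: [-1.0, -0.9, 11.3]
gripper_width: 0.202
grasp_force: 30.4
```

Call:
carry_out(targets=[0,0,0,0,0,0,0,0,0,0,0,0,0,0,0,0,0,0,0,0,0,0,0,40,0,0,0,0,15,0,0,19,-40,0,0,0,20,-39,0,0,0,0,0,-37,0,0,0,0,0,0,0,0,0,0,0])

```text
t: 15.75
eef_pos: [0.5811, 0.0392, 0.1177]
tool_rot: [-0.001, 0.011, 1.0, -0.0]
contact_force: [-0.0, 1.0, 0.2]
gripper_width: 1.003
grasp_force: 0.0
```

Run:
```python
from h import *
d=prof(264,300,[(60,70),(90,100),(135,150),(155,166),(170,174),(174,180),(184,188),(190,194),(195,200),(200,204),(205,210),(213,217)])
for z in (.03,.06,.085): print([wproj(d,(x,.0385-.025*(x-.559),z))[0].round(1) for x in (.50,.53,.559)])
cv2.imwrite('pics/n1.png',cv2.resize(d['frame'][150:225,250:320,::-1],None,fx=8,fy=8,interpolation=cv2.INTER_CUBIC))
```

```text
15.75 [0.5811 0.0392 0.1177] [0.4966 0.0412 0.2609]
       264 265 266 267 268 269 270 271 272 273 274 275 276 277 278 279 280 281 282 283 284 285 286 287 288 289 290 291 292 293 294 295 296 297 298 299
60 70 100 100 100  98 101 108 118 123 125 127 123  95  63  55  60  65  64  64  68  64  64  65  65  64  62  75 107 136 146 145 145 145 146 146 145 147
90 100 115 114 114 114 114 114 114 115 116 115 107  83  59  58  62  65  64  65  65  65  67  66  66  68  66  77 107 134 142 142 142 141 141 141 141 141
135 150  78  77  77  78  78  77  77  78  78  75  65  54  53  59  62  65  66  66  67  67  69  69  71  69  64  76 101 112 113 113 117 123 127 126 126 127
155 166 105 104 104 105 105 104 105 105 105 102  87  63  51  52  55  56  56  58  59  58  59  60  58  57  71 113 152 166 167 167 167 166 167 167 168 170
170 174  85  88  87  87  90  86  87  90  91  86  73  50  37  30  31  35  34  33  33  32  36  32  33  32  41  62  82  91  90  90  91  89  88  91  89  88
174 180  75  74  74  74  74  75  74  74  74  75  64  47  34  32  30  34  36  39  37  39  37  39  38  38  47  64  73  75  74  75  73  75  74 
[... 397 characters left out ...]
79  76  77  75  75  75  77  79  77  78  80  79  79  76  77  73  93 134
200 204 121  92  91 106 113 116 115 115 116 108  80  48  34  31  54  92 106 100  87  78  76  74  76  74  76  78  78  79  79  77  78  79  78  75  92 142
205 210 139 139 137 138 138 138 137 137 139 128 100  61  38  36  71 124 151 157 153 149 149 148 147 143 128 112 105 109 110 110 110 107 110 109 108 121
213 217 138 138 138 136 137 137 138 135 139 130 106  75  60  65  90 130 150 151 154 153 152 152 154 153 154 157 160 160 164 164 162 164 164 157 141 132
[np.float64(275.5), np.float64(275.4), np.float64(275.3)]
[np.float64(275.2), np.float64(275.1), np.float64(275.0)]
[np.float64(274.9), np.float64(274.8), np.float64(274.8)]
```

The edges now agree: stop/pointer at col ≈274.5, clip at ≈274.2, i.e. within about 0.2 mm, with the last motion inward. Next I move behind the jar's cap with fingers closed and the tool turned 90°.

Call:
carry_out(targets=[255,0,0,45,0,255,-7.2,-21.3,0,8.2,255,-7.2,-21.3,0,8.2,255,-7.2,-21.3,0,8.2,255,-7.2,-21.3,0,8.2,255,-7.2,-21.3,0,8.2,255,-7.2,-21.3,0,8.2,255,-7.2,-21.3,0,8.2,255,-7.2,-21.3,0,8.2,255,-7.2,-21.3,0,8.2,255,-7.2,-21.3,0,8.2,255,-7.2,-21.3,0,8.2,255,0,0,0,0,255,0,0,0,0,255,0,0,0,0])

```text
t: 17.3
eef_pos: [0.5085, -0.167, 0.1563]
tool_rot: [-0.008, -0.635, 0.772, 0.006]
contact_force: [-0.2, 0.5, -0.2]
gripper_width: 0.003
grasp_force: 0.0
```

Run:
```python
from h import *
np.set_printoptions(precision=4,suppress=True)
d=wshot(); t=cv2.imread('pics/top_0.20.png') if False else None
import glob; print(glob.glob('pics/top_*'))
im=cv2.imread(sorted(glob.glob('pics/top_*'))[0]); dd=imaging.read_camera('top')
print([onz(dd,293.2,235.5,z) for z in (.062,.092)], 'base',[onz(dd,252.8,235.5,z) for z in (.062,.094)])
g=cv2.cvtColor(d['frame'],cv2.COLOR_RGB2HSV); m=((g[:,:,0]>10)&(g[:,:,0]<24)&(g[:,:,1]>190)&(g[:,:,2]>110)).astype(np.uint8)
n,l,st,c=cv2.connectedComponentsWithStats(m); i=1+np.argmax(st[1:,4]); print(st[i],c[i],wonz(d,*c[i],.08))
cv2.imwrite('pics/w5.png',d['frame'][:,:,::-1])
print(d['o']['eef_pos'],d['o']['tool_rot'],d['o']['q'],d['o']['contact_force'])
```

```text
['pics/top_0.15.png', 'pics/top_0.10.png']
[array([ 0.5007, -0.1485,  0.062 ]), array([ 0.4987, -0.1463,  0.092 ])] base [array([ 0.5   , -0.0507,  0.062 ]), array([ 0.4979, -0.0512,  0.094 ])]
[   0  181   36   56 1518] [ 16.5797 209.0408] [ 0.7367 -0.2186  0.08  ]
[ 0.5085 -0.167   0.1563] [-0.0085 -0.6354  0.7721  0.0064] [ 0.5643  0.3847 -0.4523  1.9232  0.2155  0.9017  2.9505] [-0.181   0.4692 -0.1846]
```

View pics/w5.png

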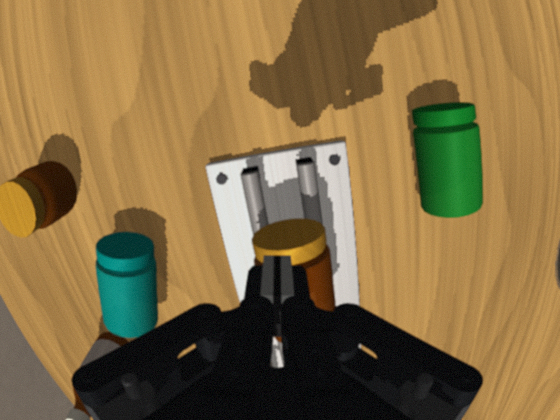

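The wrist view shows the amber jar's cap at (290,240), straight behind the closed fingers, but joint 7 stopped at its limit short of the turn. I'll turn the other way to the equivalent orientation and stand clear behind the cap (y≈-.147).

Call:
carry_out(targets=[255,-1,-5,0,-8.5,255,-1,-5,0,-8.5,255,-1,-5,0,-8.5,255,-1,-5,0,-8.5,255,-1,-5,0,-8.5,255,-1,-3,0,-8.5,255,-1,0,0,-8.5,255,0,0,0,-8.5,255,0,0,0,-8.5,255,0,0,0,-8.5,255,0,0,0,-8.5,255,0,0,0,-8.5,255,0,0,0,-8.5,255,0,0,0,-8.5,255,0,0,0,-8.5,255,0,0,0,-8.5,255,0,0,0,-8.5,255,0,0,0,-8.5,255,0,0,0,-8.5,255,0,0,0,-8.5])

```text
t: 19.4
eef_pos: [0.5017, -0.1943, 0.1563]
tool_rot: [0.007, 0.715, 0.699, 0.009]
contact_force: [-0.1, 0.1, -0.7]
gripper_width: -0.004
grasp_force: 0.0
```

```bash
python3 -c "
from h import *
T,o=wpose();print(T.round(3),o['q'].round(2),o['contact_force'])"
```

```text
[[ 0.023  0.999  0.023  0.502]
 [ 1.    -0.023  0.003 -0.194]
 [ 0.003  0.023 -1.     0.156]
 [ 0.     0.     0.     1.   ]] [ 0.12  0.33  0.16  1.98 -0.09  0.81  0.31] [-0.06351447  0.06617834 -0.73223269]
```

Call:
carry_out(targets=[255,0,0,-35,0,255,0,0,-35,0,255,0,0,-34,0,255,0,0,0,0,255,0,8,0,0,255,0,8,0,0,255,0,8,0,0,255,0,4,0,0,255,0.1,4,0,0,255,0.1,4,0,0,255,0.1,4,0,0,255,0.1,4,0,0,255,0,0,0,0])

```text
t: 20.7
eef_pos: [0.5014, -0.1521, 0.0519]
tool_rot: [0.007, 0.714, 0.7, 0.009]
contact_force: [0.4, -2.6, 1.3]
gripper_width: 0.002
grasp_force: 0.0
```

Contact made and the jar is sliding at about 2.6 N. Pushing it up near the stop.

Call:
carry_out(targets=[255,0.1,4,0,0,255,0.1,4,0,0,255,0.1,4,0,0,255,0.1,4,0,0,255,0.1,4,0,0,255,0.1,4,0,0,255,0.1,4,0,0,255,0.1,4,0,0,255,0.1,4,0,0,255,0.1,4,0,0,255,0.1,4,0,0,255,0.1,4,0,0,255,0.1,4,0,0,255,0.1,4,0,0,255,0.1,4,0,0,255,0.1,4,0,0,255,0.1,4,0,0,255,0,2,0,0,255,0,0,0,0])

```text
t: 22.6
eef_pos: [0.5028, -0.0811, 0.0516]
tool_rot: [0.006, 0.714, 0.701, 0.009]
contact_force: [-0.3, -2.5, 0.6]
gripper_width: -0.004
grasp_force: 0.0
```

Run:
```python
from h import *
d=imaging.read_camera('top'); f=d['frame'].astype(int)
for r in (228,235,240): print(r,[tuple(x) for x in f[r,212:240:2]])
print(bot.get_obs()['contact_force'])
```

```text
228 [(np.int64(78), np.int64(73), np.int64(66)), (np.int64(52), np.int64(50), np.int64(47)), (np.int64(57), np.int64(54), np.int64(50)), (np.int64(116), np.int64(112), np.int64(107)), (np.int64(105), np.int64(76), np.int64(54)), (np.int64(110), np.int64(57), np.int64(16)), (np.int64(110), np.int64(57), np.int64(16)), (np.int64(108), np.int64(54), np.int64(15)), (np.int64(107), np.int64(55), np.int64(16)), (np.int64(106), np.int64(54), np.int64(16)), (np.int64(106), np.int64(54), np.int64(15)), (np.int64(104), np.int64(53), np.int64(15)), (np.int64(104), np.int64(53), np.int64(14)), (np.int64(108), np.int64(54), np.int64(13))]
235 [(np.int64(68), np.int64(66), np.int64(68)), (np.int64(38), np.int64(35), np.int64(33)), (np.int64(39), np.int64(35), np.int64(25)), (np.int64(71), np.int64(68), np.int64(63)), (np.int64(95), np.int64(53), np.int64(27)), (np.int64(106), np.int64(57), np.int64(17)), (np.int64(105), np.int64(57), np.int64(19)), (np.int64(107), np.int64(56), np.int64(18)), (np.int64(107), np.int64(56), np.int64(17)), (np.int64(108), np.int64(56), np.int64(17)), (np.int64(109), np.int64(58), np.int64(17)), (np.int64(110), np.int64(59), np.int64(18)), (np.int64(112), np.int64(60), np.int64(18)), (np.int64(73), np.int64(41), np.int64(17))]
240 [(np.int64(68), np.int64(66), np.int64(64)), (np.int64(40), np.int64(36), np.int64(33)), (np.int64(84), np.int64(81), np.int64(77)), (np.int64(90), np.int64(87), np.int64(83)), (np.int64(84), np.int64(49), np.int64(25)), (np.int64(88), np.int64(45), np.int64(16)), (np.int64(88), np.int64(47), np.int64(15)), (np.int64(89), np.int64(46), np.int64(16)), (np.int64(89), np.int64(47), np.int64(16)), (np.int64(89), np.int64(47), np.int64(16)), (np.int64(90), np.int64(47), np.int64(16)), (np.int64(90), np.int64(48), np.int64(16)), (np.int64(91), np.int64(48), np.int64(14)), (np.int64(53), np.int64(34), np.int64(17))]
[-0.31789524 -2.75863112  0.69294568]
```

Call:
carry_out(targets=[255,0,1,0,0,255,0,1,0,0,255,0,1,0,0,255,0,1,0,0,255,0,1,0,0,255,0,0,0,0])

```text
t: 23.25
eef_pos: [0.5029, -0.0766, 0.0517]
tool_rot: [0.006, 0.714, 0.7, 0.009]
contact_force: [0.1, -3.8, 0.4]
gripper_width: 0.002
grasp_force: 0.0
```

Call:
carry_out(targets=[255,0,1,0,0,255,0,0.5,0,0,255,0,0,0,0])

```text
t: 23.55
eef_pos: [0.5029, -0.0752, 0.0517]
tool_rot: [0.006, 0.714, 0.7, 0.009]
contact_force: [-0.2, -2.8, 1.2]
gripper_width: -0.002
grasp_force: 0.0
```

Call:
carry_out(targets=[255,0,1,0,0,255,0,1,0,0,255,0,1,0,0,255,0,0,0,0])

```text
t: 23.95
eef_pos: [0.503, -0.0721, 0.0517]
tool_rot: [0.006, 0.714, 0.7, 0.009]
contact_force: [-0.4, -3.9, 0.4]
gripper_width: -0.001
grasp_force: 0.0
```

Call:
carry_out(targets=[255,0,0.5,0,0,255,0,0.5,0,0,255,0,0.5,0,0,255,0,0,0,0])

```text
t: 24.35
eef_pos: [0.503, -0.0708, 0.0517]
tool_rot: [0.006, 0.714, 0.7, 0.009]
contact_force: [0.2, -3.0, 1.6]
gripper_width: 0.0
grasp_force: 0.0
```

Call:
carry_out(targets=[255,0,0.5,0,0,255,0,0.5,0,0,255,0,0,0,0])

```text
t: 24.65
eef_pos: [0.5029, -0.0698, 0.0517]
tool_rot: [0.006, 0.714, 0.7, 0.009]
contact_force: [-0.0, -3.4, 0.2]
gripper_width: 0.001
grasp_force: 0.0
```

Call:
carry_out(targets=[255,0,0.5,0,0,255,0,0.5,0,0,255,0,0,0,0])

```text
t: 24.95
eef_pos: [0.5029, -0.0688, 0.0517]
tool_rot: [0.006, 0.714, 0.7, 0.009]
contact_force: [0.7, -3.5, 0.6]
gripper_width: 0.006
grasp_force: 0.0
```

Call:
carry_out(targets=[255,0,0.5,0,0,255,0,0,0,0])

```text
t: 25.15
eef_pos: [0.5029, -0.0683, 0.0517]
tool_rot: [0.006, 0.714, 0.7, 0.009]
contact_force: [0.2, -4.4, 0.7]
gripper_width: -0.0
grasp_force: 0.0
```

Call:
carry_out(targets=[255,0,0.5,0,0,255,0,0,0,0])

```text
t: 25.35
eef_pos: [0.503, -0.0679, 0.0517]
tool_rot: [0.006, 0.714, 0.7, 0.009]
contact_force: [0.1, -4.3, 0.9]
gripper_width: 0.002
grasp_force: 0.0
```

Call:
carry_out(targets=[255,0,0.5,0,0,255,0,0,0,0])

```text
t: 25.55
eef_pos: [0.5029, -0.0678, 0.0517]
tool_rot: [0.006, 0.714, 0.7, 0.009]
contact_force: [-0.4, -5.3, 1.9]
gripper_width: -0.001
grasp_force: 0.0
```

Call:
carry_out(targets=[255,0,0.4,0,0,255,0,0,0,0])

```text
t: 25.75
eef_pos: [0.503, -0.0678, 0.0518]
tool_rot: [0.007, 0.714, 0.7, 0.009]
contact_force: [-0.3, -6.8, 0.7]
gripper_width: -0.001
grasp_force: 0.0
```

Seated: the position holds at y=-.0678 while the force rises about 3 N/mm.

Call:
carry_out(targets=[255,0,0.5,0,0,255,0,0.5,0,0,255,0,0,0,0])

```text
t: 26.05
eef_pos: [0.503, -0.0676, 0.0518]
tool_rot: [0.007, 0.714, 0.7, 0.009]
contact_force: [-0.0, -8.4, 1.3]
gripper_width: 0.001
grasp_force: 0.0
```

Call:
carry_out(targets=[255,0,0.4,0,0,255,0,0,0,0,255,0,0,0,0])

```text
t: 26.35
eef_pos: [0.503, -0.0675, 0.0518]
tool_rot: [0.007, 0.715, 0.7, 0.009]
contact_force: [1.2, -9.1, 0.3]
gripper_width: -0.005
grasp_force: 0.0
```

Call:
carry_out(targets=[255,0,0.5,0,0,255,0,0.4,0,0,255,0,0,0,0,255,0,0,0,0])

```text
t: 26.75
eef_pos: [0.5029, -0.0672, 0.0519]
tool_rot: [0.007, 0.715, 0.699, 0.008]
contact_force: [-0.0, -11.2, 1.1]
gripper_width: 0.002
grasp_force: 0.0
```

Call:
carry_out(targets=[255,0,0.3,0,0,255,0,0,0,0,255,0,0,0,0,255,0,0,0,0,255,0,0,0,0])

```text
t: 27.25
eef_pos: [0.503, -0.0671, 0.0519]
tool_rot: [0.007, 0.715, 0.699, 0.008]
contact_force: [-0.0, -11.7, 2.2]
gripper_width: 0.004
grasp_force: 0.0
```

Call:
carry_out(targets=[255,0,-2,0,0,255,0,-3,0,0,255,0,-10,0,0,255,0,-20,0,0,255,0,-20,0,0,255,0,0,0,0,255,0,0,40,0,255,0,0,40,0,255,0,0,40,0,255,0,0,0,0])

```text
t: 28.25
eef_pos: [0.5064, -0.1189, 0.1768]
tool_rot: [0.01, 0.713, 0.701, 0.012]
contact_force: [0.4, -0.1, -0.4]
gripper_width: 0.002
grasp_force: 0.0
```

Pressed at about 11.7 N at the wrist, then backed off cleanly. Checking stop against mark from the same viewpoint as before.

Call:
carry_out(targets=[255,6.8,14.3,0,8.2,255,6.8,14.3,0,8.2,255,6.8,14.3,0,8.2,255,6.8,14.3,0,8.2,255,6.8,14.3,0,8.2,255,6.8,14.3,0,8.2,255,6.8,14.3,0,8.2,255,6.8,14.3,0,8.2,255,6.8,14.3,0,8.2,255,6.8,14.3,0,8.2,255,6.8,14.3,0,8.2,255,0,0,-30,0,255,0,0,-28,0,255,0,0,0,0,255,0,0,0,0])

```text
t: 29.75
eef_pos: [0.5771, 0.0386, 0.1134]
tool_rot: [-0.003, 0.008, 1.0, 0.011]
contact_force: [0.5, -0.5, -0.3]
gripper_width: 0.0
grasp_force: 0.0
```

Run:
```python
from h import *
d=prof(258,300,[(60,70),(90,100),(135,150),(155,166),(170,174),(174,180),(184,188),(190,194),(195,200),(200,204),(205,210),(213,217)])
print(d['o']['tool_rot']); print([wproj(d,(x,.0385-.025*(x-.559),.07))[0].round(1) for x in (.50,.53,.559)])
f=d['frame'];print([tuple(int(c) for c in f[105,k]) for k in range(252,280,2)])
```

```text
29.75 [0.5771 0.0386 0.1134] [0.493  0.0368 0.2567]
       258 259 260 261 262 263 264 265 266 267 268 269 270 271 272 273 274 275 276 277 278 279 280 281 282 283 284 285 286 287 288 289 290 291 292 293 294 295 296 297 298 299
60 70 114 112 113 113 114 114 115 116 114 120 147 182 195 196 198 199 200 186 143  89  62  65  69  71  72  74  74  74  74  73  74  72  73  93 148 199 215 218 217 217 217 217
90 100  68  69  68  69  68  69  70  68  69  69  69  68  69  67  69  70  66  54  45  49  62  70  72  73  75  74  74  73  74  74  74  74  73  76  95 114 122 121 120 121 120 120
135 150  80  78  78  79  79  79  79  78  80  79  79  80  78  80  81  79  73  57  46  53  66  70  73  74  74  75  75  77  78  77  78  76  79 101 124 131 132 131 132 131 132 132
155 166  69  69  68  70  69  70  70  69  70  70  70  70  70  71  70  69  61  49  46  58  67  71  73  76  76  77  78  78  79  80  78  77  98 139 158 161 161 161 161 161 161 160
170 174  57  58  58  58  58  58  57  57  58  60  57  58  57  59  61  63  56  46  43  60  68  69  76  75  77  79  78  78  80  80  77  73  88 117 131 132 132 132 133 136 136 
[... 849 characters left out ...]
86 184 186 186 186 187 183 181 203
205 210 217 220 222 216 179 127  86  86 111 124 126 124 125 125 119  90  59  42  46  58  99 147 167 172 171 171 171 172 174 174 177 181 184 185 185 185 186 185 184 177 180 202
213 217 151 149 150 152 152 153 151 152 149 151 151 148 151 152 142 107  78  68  69  75 109 148 168 174 171 170 172 171 173 176 176 179 181 182 182 183 183 184 182 166 143 138
[-0.00288423  0.00751641  0.9999071   0.01099914]
[np.float64(275.7), np.float64(275.2), np.float64(274.8)]
[(129, 63, 15), (127, 63, 13), (126, 64, 14), (124, 63, 12), (127, 63, 10), (123, 61, 9), (127, 67, 21), (131, 68, 23), (127, 66, 14), (129, 66, 17), (123, 61, 6), (114, 55, 3), (64, 35, 13), (64, 63, 63)]
```

The stop is unchanged (pointer ≈274.1 extrapolated, clip ≈273.6, so about 0.25 mm), and the amber of the jar runs right up to the stop face. The robot is clear of everything, so I'm handing in.

```bash
python3 -c "
from station import bot; print(bot.hand_in())"
```

```text
the job is handed in; nothing more can be done
None
```

The job is handed in: the stop was cranked an estimated 11–12 mm past the mark and wound back inward to within about 0.3 mm of it. The jar was pressed home at about 11.7 N (wrist reading), the stop did not visibly move, and the jar is seated against it; no verdict came back.

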